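# Demould two cast tug boats into the drying tray

## Task

Pull the drying cabinet's tray out to its stop, then lift the two cast tug boats out of their open moulds and set each one in the tray on the liner of its own colour, upright and lengthwise (bow or stern towards the cabinet). Keep the castings upright, set them down rather than dropping them, leave the tray fully out, and do not disturb the spray cans, paint jars, brush or cup.

Things in the scene. Friction and masses are not known exactly. Their poses are not given: they have to be found in the camera images.
- tug_orange: orange resin tug boat, 110 g, loose, starting in the cavity of mould_orange. Hull 80 (x) x 40 (y) x 22 mm high; square stern at x = -40 mm, pointed bow, tip at x = +40 mm, tapering from x = +20 mm. On deck a solid wheelhouse to grip along either axis, 30 (x) x 24 mm (y), centred at x = -4 mm, from 22 to 66 mm above the keel. Origin: centre of the hull's underside; z up.
- tug_blue: blue resin tug boat, 110 g, loose, starting in the cavity of mould_blue. Hull 80 (x) x 40 (y) x 22 mm high; square stern at x = -40 mm, pointed bow, tip at x = +40 mm, tapering from x = +20 mm. On deck a solid wheelhouse to grip along either axis, 30 (x) x 24 mm (y), centred at x = -4 mm, from 22 to 66 mm above the keel. Origin: centre of the hull's underside; z up.
- mould_orange: open lower half of an aluminium mould with orange bands on its sides, fixed to the bench: block 130 (x) x 90 (y) x 34 mm high, with a tug-hull-shaped cavity open at the top, bow to +x, 20 mm deep (its floor 14 mm above the bench), about 1.8 mm play round the hull. Origin: centre of the underside, below the middle of the cavity.
- mould_blue: open lower half of an aluminium mould with blue bands on its sides, fixed to the bench: block 130 (x) x 90 (y) x 34 mm high, with a tug-hull-shaped cavity open at the top, bow to +x, 20 mm deep (its floor 14 mm above the bench), about 1.8 mm play round the hull. Origin: centre of the underside, below the middle of the cavity.
- cabinet: white drying cabinet fixed to the bench, 240 (x, deep) x 240 (y, wide) x 115 mm high, its open front at -x, facing the robot. Origin: centre of the underside.
- tray (a joint): how far the tray is pulled out along the cabinet's -x, in m: 0 shut, 0.165 at its stop; may start a little open; about 1 N friction. Grey front panel 234 mm wide, its top 100 mm above the bench; side walls and middle divider reach 30 mm, the inner floor lies 22 mm above the bench; two compartments side by side, each 96 mm wide.
- tray_handle (a point): middle of the tray's steel bar handle: a round bar 11 mm thick, 120 mm long along the cabinet's y, 35 mm out from the grey front panel, 78 mm above the bench. Moves with the tray; axes parallel to the cabinet's.
- liner_orange (a point): centre of the orange liner on the tray's inner floor, 130 (x, lengthwise) x 86 mm (y), in the compartment on the cabinet's +y side; 22 mm above the bench. Moves with the tray; axes parallel to the cabinet's, x along the tray's travel. Uncovered only once the tray is out.
- liner_blue (a point): the same for the blue liner, in the compartment on the cabinet's -y side.
- can_red: red-capped white spray can, upright, 52 mm diameter, 142 mm tall, loose; stands close to one of the moulds, not to be disturbed. Origin: centre of the underside.
- can_green: green-capped white spray can, upright, 52 mm diameter, 142 mm tall, loose; stands close to one of the moulds, not to be disturbed. Origin: centre of the underside.
- jar_yellow: small yellow paint jar, 38 mm diameter, 45 mm tall, loose, on the bench between robot and cabinet; not to be disturbed. Origin: centre of the underside.
- jar_grey: small grey paint jar, 38 mm diameter, 45 mm tall, loose, on the bench between robot and cabinet; not to be disturbed. Origin: centre of the underside.
- jar_white: small white paint jar, 38 mm diameter, 45 mm tall, loose, on top of the cabinet; not to be disturbed. Origin: centre of the underside.
- brush: paint brush, 160 mm long, lying loose on the green mat at the left; not to be disturbed.
- cup: yellow plastic mixing cup, 64 mm across, 70 mm tall, loose on the bench at the right; not to be disturbed. Origin: centre of the underside.
Things that resemble listed ones, but are neither listed nor needed, are in the scene too. Leave any black or green look-alike of the tug_blue alone. What is meant by the tug_orange is not pink, and is the smaller of those in its own colour.

How it is judged:
By the outcome, as a careful person would: the job done as asked, in the order asked, and still so for the second after the job is handed in, with the robot touching nothing.
It also fails if it takes over 72 s, if anything falls off the work surface, if the arm or the gripper's body presses on something with over 40 N, if the wrist force passes 120 N, or if a joint passes its speed limit or range.

## Robot

A 7-joint arm with a two-finger parallel gripper is mounted at the origin on the work surface. World frame = base frame: x ahead of the robot, y to its left, z up, the work surface at z = 0. Lengths are in m, angles in rad, forces in N, time in s.
With the tool pointing down it reaches from about 0.4 to 0.85 m from the base axis. Payload 10.4 kg.
Tool frame: the origin (TCP) lies between the finger pads; the fingertips stand manip.tip_extent ahead of it and the grasp point (between the pads) lies 6 mm ahead of it (manip.tip_extent is the distance from the TCP to the fingertips, in m); z points along the fingers, y is the line along which they close (so a half turn about z gives the same grasp; the last joint's range is limited). The gripper opens to 85 mm and grips with 20 to 120 N. Pads are 22 mm wide; open, the fingers measure 114 mm over their backs; the gripper's body (76 mm by 85 mm) begins 54 mm behind the grasp point. The pads swing forward as they close: fully open they stand 13 mm farther back than shut.
Start: joints at [-1.136, 0.332, -0.065, 1.46, 0.022, 1.35, -0.088], TCP at [0.276, 0.561, 0.256] pointing down, gripper open.
Joint ranges: [-2.6, 2.6], [-0.5, 2.12], [-1.47, 1.34], [0.16, 2.42], [-1.27, 4.41], [0.06, 2.06], [-2.6, 2.6]. Speed limits (rad/s): [2.22, 2.22, 2.79, 2.79, 3.14, 3.14, 3.14].

## Interface

Orientations are given as a unit quaternion [x, y, z, w].
In Python, from workcell import get_obs, optics, workorder, manip gives the robot as it stands.
- The arm moves only by the tool jog_arm, never from a script. Its argument "increments" is a list of rows, each a list of 7 numbers: the shift along the tool's x, y, z in m, then the turn, a rotation vector about the tool's x, y, z in rad, then the opening, from -1 (shut) to 1 (fully open). A call has 1 to 5 rows; each row is the pose to reach, as a shift and turn from the pose commanded when the call began, along the tool's axes at that moment; what a row does not reach only later rows make up. A row lasts 1/12 s, in which the tool goes at most 41.7 mm and 7.16 degrees, less where a joint would pass 70% of its speed; a pose out of reach is approached as far as the arm can. A call with a gripper value outside its range is refused whole. The fingers move at their own pace and stop on an object; "grip_force" is the grip in N (left out, the last holds). Time passes only in rows, so rows that repeat a pose let the fingers close. It gives the time, the measured TCP pose, the force, the opening and the grip force at its end, in the units of the state.
- get_obs(): the state, without advancing time (a new reading comes with each control period).
- optics.camera(name): name is "side" or "top"; returns a dict with "color" (420x560x3 uint8, red, green, blue), "depth" (420x560 float32, m along the optical axis (not along the pixel's ray), 0 where there is no reading), "K" (3x3 intrinsics, pixels), "k1" (the pictures are not rectified: a ray, as slopes to the right and down, at radius r is drawn at 1 + k1 r^2 times it, then the intrinsics apply), "R" (3x3) and "t" (3): a world point X has camera coordinates R X + t. Camera axes: x right, y down, z forward; pixel columns grow to the right and rows downward; lengths in m; the calibration is good to about 2 mm. A picture is of the moment at which its call begins.
- workorder.hand_in(): hands the job in; it is judged then, once.
The state is a dict: "clock": time; "joint_pos": joint angles; "joint_velocities": joint speeds; "tau": joint torques, N m; "position": TCP position; "ee_rot": TCP orientation; "ft_force": force on the tool from outside, world axes, zero at the start; "torque": the same for the moment, N m; "grip_width": opening from 0.0 (shut) to 1.0 (fully open); "grasp_force": force on a finger pad.
Only numpy, scipy, OpenCV 4.12 (cv2) and the standard library are available. Lean on these libraries where they do the work, as an engineer would, in place of code of your own. Each camera call takes 0.05 s, during which the arm holds its last target. There are 200 camera calls.

## Working session

There is one attempt and no reset: what is moved stays moved. The work goes in short steps, Python scripts to look and compute and a tool call to move; the robot and the scene stay as the last step left them, time stands still between calls to the robot, and variables do not carry over. Pictures are saved under pics/ and viewed, at most 10 in all, crops included, and the job is handed in when it is done.

Besides the shell and the picture viewer there is one more tool, called after "Request:" in YAML: its name, and indented under it one key for each argument. jog_arm: Moves the arm, as the interface text tells. Its arguments: {"type":"object","properties":{"increments":{"type":"array"},"grip_force":{"type":"number"}},"required":["increments"]}

```bash
mkdir -p pics; cat > h.py <<'E'
import numpy as np, cv2
from workcell import get_obs, optics, workorder, manip
def ray(c,u,v):
    K=c["K"]; d=np.array([(u-K[0,2])/K[0,0],(v-K[1,2])/K[1,1]]); s=d.copy()
    for _ in range(20): s=d/(1+c["k1"]*(s@s))
    R=np.array(c["R"]);o=-R.T@np.array(c["t"]); return o,R.T@np.array([s[0],s[1],1.])
def onz(c,u,v,z):
    o,d=ray(c,u,v); return o+d*(z-o[2])/d[2]
def dep(c,u,v):
    o,d=ray(c,u,v); return o+d*c["depth"][int(round(v)),int(round(u))]
def cloud(c):
    K=c["K"];h,w=c["depth"].shape;u,v=np.meshgrid(np.arange(w),np.arange(h))
    d=np.stack([(u-K[0,2])/K[0,0],(v-K[1,2])/K[1,1]],-1);s=d.copy()
    for _ in range(20): s=d/(1+c["k1"]*(s**2).sum(-1,keepdims=True))
    R=np.array(c["R"]);o=-R.T@np.array(c["t"])
    p=np.concatenate([s,np.ones((h,w,1))],-1)*c["depth"][...,None]
    return p@R+o
E
python3 - <<'E'
from h import *
for n in("top","side"):
    c=optics.camera(n); cv2.imwrite(f"pics/{n}0.png",cv2.resize(c["color"][:,:,::-1],(800,600))); np.savez(f"{n}0.npz",**c)
    print(n,np.round(c["K"],1).tolist(),c["k1"],np.round(-np.array(c["R"]).T@c["t"],3),np.round(c["R"],2).tolist())
print(get_obs(),manip.tip_extent)
E
```

```text
top [[406.4, 0.0, 275.8], [0.0, 406.4, 206.7], [0.0, 0.0, 1.0]] -0.1158984491322692 [ 0.381 -0.008  1.352] [[0.03, -1.0, 0.01], [-0.99, -0.03, -0.11], [0.11, -0.01, -0.99]]
side [[474.4, 0.0, 286.1], [0.0, 474.4, 210.2], [0.0, 0.0, 1.0]] -0.003507040342432792 [ 0.289 -0.916  1.125] [[0.97, -0.23, 0.01], [-0.16, -0.71, -0.68], [0.17, 0.66, -0.73]]
{'clock': 0.1, 'joint_pos': array([-1.13561687,  0.33280122, -0.06469764,  1.46087839,  0.02160708,
        1.34990722, -0.08852361]), 'joint_velocities': array([ 0.00031419, -0.00286256,  0.00073339, -0.00250566, -0.00029207,
        0.00077305,  0.00150119]), 'tau': array([ 4.79386690e-04, -6.26741552e+01,  4.92137612e-02, -3.92428565e+01,
        1.63976324e-02,  7.05309561e-03, -4.29120973e-05]), 'position': array([0.27608926, 0.5603619 , 0.25559007]), 'ee_rot': array([ 2.26898552e-01,  9.73918182e-01, -6.39136065e-04, -1.14124345e-04]), 'ft_force': array([-0.41898745, -0.13436417, -0.02160217]), 'torque': array([ 0.02919162,  0.02677656, -0.0369261 ]), 'grasp_force': 0.0, 'grip_width': 0.9998130244558139} 0.025
```

View pics/top0.png

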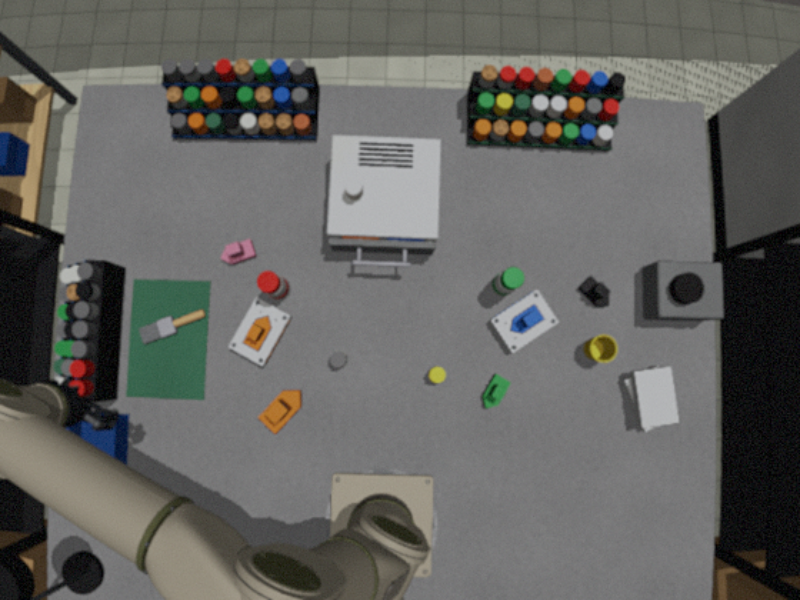

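View pics/side0.png

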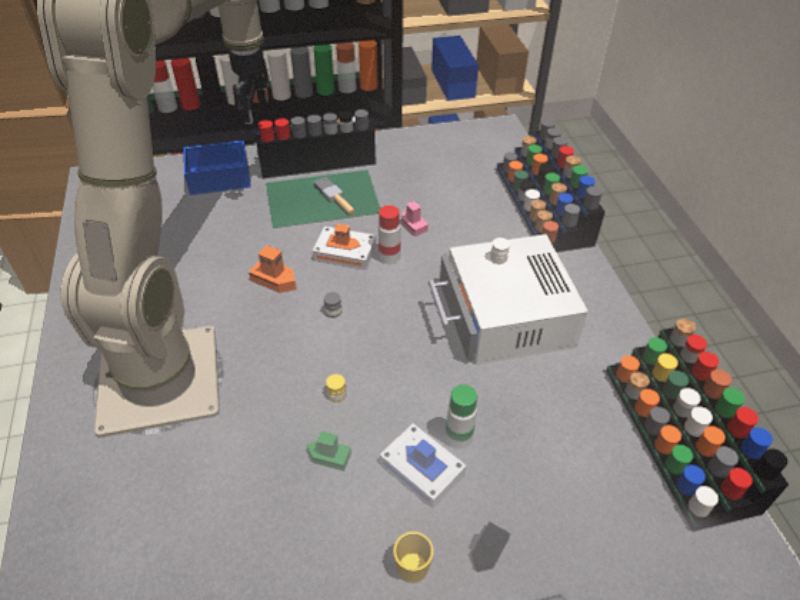

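Top view (800x600 pixels): orange tugs are at (258,332), in a mould, and at (281,410), loose and larger. Pink is at (238,252), blue at (526,319) in a mould, green at (495,391) and black at (594,292). The handle is at (380,265), the red can at (270,285), the green can at (510,278), and the jars at (338,360) and (437,375). The targets are the smaller orange tug at (258,332) and the blue tug at (526,319), because both sit in moulds. I'll confirm this in a crop.

```bash
cat >> h.py <<'E'
def hsv(c): return cv2.cvtColor(np.ascontiguousarray(c["color"]),cv2.COLOR_RGB2HSV)
RNG={"orange":((5,150,90),(18,255,255)),"blue":((105,110,60),(125,255,255))}
def tri(c1,p1,c2,p2):
    o1,d1=ray(c1,*p1);o2,d2=ray(c2,*p2)
    A=np.stack([d1,-d2],1);s=np.linalg.lstsq(A,o2-o1,rcond=None)[0]
    a,b=o1+s[0]*d1,o2+s[1]*d2; return (a+b)/2,np.linalg.norm(a-b)
def roof(c,col,xy,zmin,r=.06):
    P=cloud(c);m=cv2.inRange(hsv(c),*RNG[col])>0
    near=np.hypot(P[...,0]-xy[0],P[...,1]-xy[1])<r
    s=m&near&(P[...,2]>zmin)
    v,u=np.nonzero(s);return P,m&near,(u.mean(),v.mean()),P[s]
E
python3 - <<'E'
from h import *
T=dict(np.load("top0.npz"));S=dict(np.load("side0.npz"))
PT,PS=cloud(T),cloud(S)
for col,uv in(("orange",(258,332)),("blue",(526,319))):
    g=onz(T,uv[0]*.7,uv[1]*.7,.08)
    ctr=[]
    for n,c in(("T",T),("S",S)):
        P,m,cc,pts=roof(c,col,g,.072)
        zt=np.median(pts[:,2]);
        k=pts[pts[:,2]>zt-.004]
        print(col,n,"n",len(pts),"z",zt,"mean",k.mean(0).round(4),"rect",cv2.minAreaRect(k[:,:2].astype(np.float32)*1000))
        s=m&(P[...,2]>zt-.005);v,u=np.nonzero(s);ctr.append((u.mean(),v.mean()))
        h=m&(P[...,2]>.03)&(P[...,2]<.045);print("  hull",P[h].mean(0).round(4),cv2.minAreaRect(P[h][:,:2].astype(np.float32)*1000))
        w=(np.hypot(P[...,0]-g[0],P[...,1]-g[1])<.09)&(P[...,2]>.028)&(P[...,2]<.040)&(c["color"].min(-1)>120)
        print("  mould",P[w].mean(0).round(4),cv2.minAreaRect(P[w][:,:2].astype(np.float32)*1000))
    print("  tri",tri(T,ctr[0],S,ctr[1]))
# cans, jars
H=hsv(T)
for n,uv,z in(("red",(268,281),.142),("green",(511,277),.142),("grey",(338,360),.045),("yellow",(437,375),.045),("white",(354,190),.16)):
    print(n,onz(T,uv[0]*.7,uv[1]*.7,z).round(3),dep(T,uv[0]*.7,uv[1]*.7).round(3))
# cabinet top
k=(PT[...,2]>.105)&(PT[...,2]<.125)&(T["color"].min(-1)>140)&(PT[...,0]>.5)&(abs(PT[...,1])<.3)
k=cv2.morphologyEx(k.astype(np.uint8),cv2.MORPH_OPEN,np.ones((5,5)))>0
print("cab",PT[k].mean(0),cv2.minAreaRect(PT[k][:,:2].astype(np.float32)*1000))
# handle: heights .07-.09 in front of the cabinet
for n,P in(("T",PT),("S",PS)):
    k=(P[...,2]>.055)&(P[...,2]<.11)&(P[...,0]>.45)&(P[...,0]<.68)&(abs(P[...,1]-.01)<.16)
    q=P[k];print(n,len(q),cv2.minAreaRect(q[:,:2].astype(np.float32)*1000));print(np.histogram(q[:,0],bins=np.arange(.45,.69,.01))[0])
def crop(c,x0,y0,x1,y1,k): return cv2.resize(c["color"][y0:y1,x0:x1,::-1],None,fx=k,fy=k,interpolation=cv2.INTER_CUBIC)
a=crop(T,145,150,275,310,3);b=crop(T,225,150,355,310,3)
b=crop(T,320,150,440,310,3);cv2.imwrite("pics/crop1.png",np.hstack([a,b]))
cv2.imwrite("pics/crop2.png",crop(T,220,120,320,200,8))
E
```

```text
orange T n 68 z 0.08015081634294818 mean [0.4281 0.2889 0.0809] rect ((427.9635314941406, 288.3539733886719), (20.48032569885254, 29.65157127380371), 62.57701873779297)
  hull [0.4271 0.2872 0.0361] ((430.0836181640625, 288.525634765625), (37.328548431396484, 73.70014953613281), 65.14665222167969)
  mould [0.4323 0.2873 0.0338] ((432.14739990234375, 288.8006591796875), (93.03972625732422, 131.83876037597656), 62.87420654296875)
orange S n 41 z 0.07798177175965892 mean [0.43   0.2894 0.0784] rect ((429.1911315917969, 287.3649597167969), (27.083293914794922, 31.010379791259766), 61.37391662597656)
  hull [0.4291 0.2867 0.0348] ((430.6253662109375, 287.4618225097656), (44.02402877807617, 72.63951873779297), 63.17463684082031)
  mould [0.4347 0.2797 0.0325] ((433.5389099121094, 287.1697998046875), (96.21868896484375, 132.45913696289062), 63.96181106567383)
  tri (array([0.42894441, 0.2886976 , 0.07902136]), np.float64(0.0015988848113255903))
blue T n 79 z 0.07924381529359925 mean [ 0.4747 -0.3217  0.0797] rect ((474.7408447265625, -321.9107360839844), (24.428945541381836, 31.580165863037
[... 908 characters left out ...]
-0.263  0.143]
grey [0.372 0.104 0.045] [0.371 0.104 0.042]
yellow [ 0.344 -0.119  0.045] [ 0.344 -0.119  0.047]
white [0.73  0.074 0.16 ] [0.729 0.074 0.162]
cab [0.74028787 0.00795312 0.11499523] ((755.740966796875, 11.841987609863281), (239.81288146972656, 226.2777099609375), 89.41802215576172)
T 785 ((630.7481689453125, 14.401458740234375), (238.75927734375, 96.29147338867188), 89.1910400390625)
[  0   0   0   0   0   0   0   0   0   0   0   0   0 100  54  13  16 336
 196  58   3   5   4]
S 992 ((630.7808837890625, 8.621200561523438), (96.71110534667969, 243.8285675048828), 0.37874168157577515)
[  0   0   0   0   0   0   0   0   0   0   0   0   0  77  52  16  16 363
 189 123  56  51  49]
```

View pics/crop1.png

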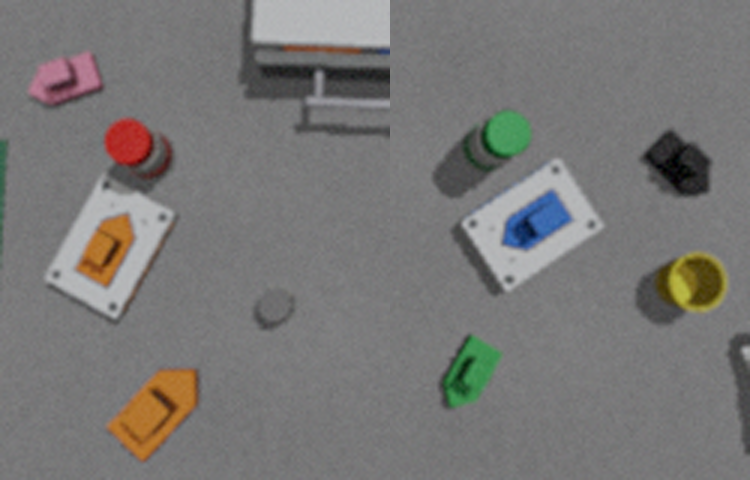

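View pics/crop2.png

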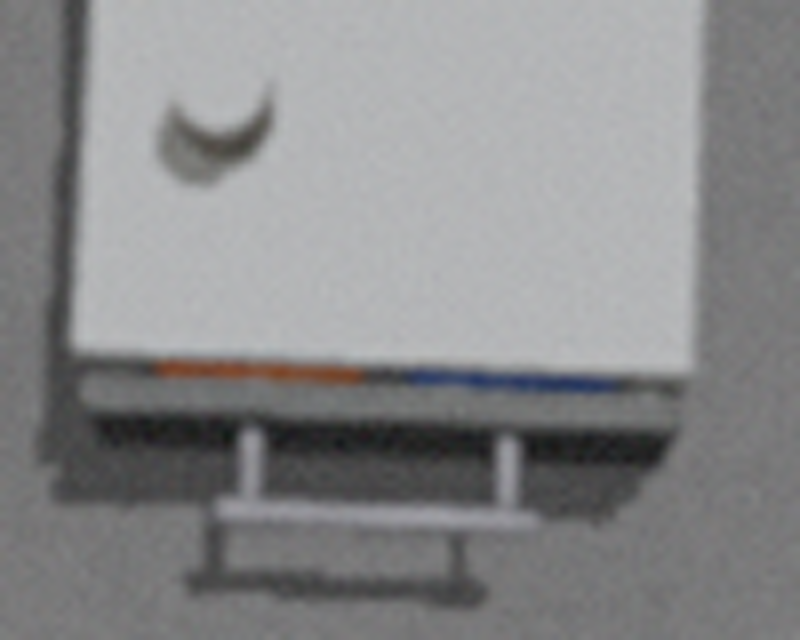

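The crop confirms that the orange tug in the mould (crop 105,250) is smaller than the loose one (150,410), so it is the target. The blue tug in the mould (535,220) is the only blue one. The orange bow points to +x/-y and the blue bow to +y/-x. The handle bar runs along y, with the orange liner on the left. Next I'll locate the handle and plan the approach.

```bash
cat >> h.py <<'E'
def yawnow():
    x,y,z,w=get_obs()["ee_rot"]; return np.degrees(np.arctan2(1-2*(x*x+z*z),2*(x*y-z*w)))
def plan(p0,a0,wps):
    """poses (x,y,z, tool-y angle deg); prints rows (dx,dy,dz,0,0,rz) per call, tool pointing down"""
    p=np.array(p0,float);a=a0
    for q,b in wps:
        q=np.array(q,float);n=max(np.linalg.norm(q-p)/.040,abs(b-a)/6.8);n=int(np.ceil(n));i=0
        while i<n:
            k=min(5,n-i);ar=np.radians(a+(b-a)*i/n);P0=p+(q-p)*i/n
            X=np.array([-np.sin(ar),np.cos(ar),0]);Y=np.array([np.cos(ar),np.sin(ar),0])
            d=(q-p)/n;r=[[round(float(v),4) for v in(j*d@X,j*d@Y,-j*d[2],0,0,-np.radians(b-a)/n*j)] for j in range(1,k+1)]
            print(r);i+=k
        print("-- at",q,b);p,a=q,b
E
python3 - <<'E'
from h import *
T=dict(np.load("top0.npz"));S=dict(np.load("side0.npz"));C=[]
for c in(T,S):
    P=cloud(c);k=(P[...,2]>.06)&(P[...,2]<.1)&(P[...,0]>.56)&(P[...,0]<.597)&(abs(P[...,1]-.01)<.09)
    q=P[k];f=np.polyfit(q[:,1],q[:,0],1);v,u=np.nonzero(k);C.append((u.mean(),v.mean()))
    print("bar",len(q),q.mean(0).round(4),"ends",q[:,1].min(),q[:,1].max(),"yaw",-np.degrees(np.arctan(f[0])),"x std",(q[:,0]-np.polyval(f,q[:,1])).std())
    k=(P[...,2]>.09)&(P[...,2]<.104)&(P[...,0]>.605)&(P[...,0]<.64)&(abs(P[...,1]-.01)<.11);q=P[k];print("panel top",q.mean(0).round(4),np.percentile(q[:,0],[3,50,97]),"yaw",-np.degrees(np.arctan(np.polyfit(q[:,1],q[:,0],1)[0])))
print("tri",tri(T,C[0],S,C[1]))
o=get_obs();print(o["position"],yawnow())
plan(o["position"],yawnow(),[((.585,.012,.20),0)])
E
```

```text
bar 151 [0.5885 0.0142 0.0817] ends -0.05101782499499671 0.07912827955395893 yaw -0.5663968589174051 x std 0.0034485053484580434
panel top [0.6302 0.0109 0.0993] [0.62301093 0.62994562 0.63789219] yaw -0.6664406721225793
bar 121 [0.5889 0.0074 0.0806] ends -0.05382317691394878 0.0759672719909118 yaw -0.5818990267904353 x std 0.0032440493331930375
panel top [0.6308 0.0029 0.0977] [0.62368099 0.63034286 0.63859115] yaw -0.5772973087088095
tri (array([0.5907183 , 0.01428816, 0.07207304]), np.float64(0.0012602169607265972))
[0.27608926 0.5603619  0.25559007] 63.77090178971543
[[-0.0325, -0.0222, 0.0035, 0.0, 0.0, 0.0696], [-0.0649, -0.0444, 0.0069, 0.0, 0.0, 0.1391], [-0.0974, -0.0666, 0.0104, 0.0, 0.0, 0.2087], [-0.1299, -0.0888, 0.0139, 0.0, 0.0, 0.2783], [-0.1623, -0.1111, 0.0174, 0.0, 0.0, 0.3478]]
[[-0.0381, -0.0098, 0.0035, 0.0, 0.0, 0.0696], [-0.0762, -0.0196, 0.0069, 0.0, 0.0, 0.1391], [-0.1143, -0.0294, 0.0104, 0.0, 0.0, 0.2087], [-0.1524, -0.0393, 0.0139, 0.0, 0.0, 0.2783], [-0.1905, -0.0491, 0.0174, 0.0, 0.0, 0.3478]]
[[-0.0392, 0.0038, 0.0035, 0.0, 0.0, 0.0696], [-0.0783, 0.0075, 0.0069, 0.0, 0.0, 0.1391], [-0.1175, 0.0113, 0.0104, 0.0, 0.0, 0.2087], [-0.1566, 0.015, 0.0139, 0.0, 0.0, 0.2783], [-0.1958, 0.0188, 0.0174, 0.0, 0.0, 0.3478]]
[[-0.0355, 0.0169, 0.0035, 0.0, 0.0, 0.0696]]
-- at [0.585 0.012 0.2  ] 0
```

Request:
jog_arm:
  increments:
    - [-0.0325, -0.0222, 0.0035, 0, 0, 0.07, 0.5]
    - [-0.065, -0.0444, 0.007, 0, 0, 0.14, 0]
    - [-0.0975, -0.0666, 0.0105, 0, 0, 0.21, -0.34]
    - [-0.13, -0.0888, 0.014, 0, 0, 0.28, -0.34]
    - [-0.1625, -0.111, 0.0175, 0, 0, 0.35, -0.34]

```text
clock: 0.52
position: [0.3734, 0.3873, 0.2384]
ee_rot: [0.395, 0.919, -0.0, -0.0]
ft_force: [0.6, 0.7, 0.5]
grip_width: 0.333
grasp_force: 0.0
```

Request:
jog_arm:
  increments:
    - [-0.038, -0.01, 0.0035, 0, 0, 0.07, -0.34]
    - [-0.076, -0.02, 0.007, 0, 0, 0.14, -0.34]
    - [-0.114, -0.03, 0.0105, 0, 0, 0.21, -0.34]
    - [-0.152, -0.039, 0.014, 0, 0, 0.28, -0.34]
    - [-0.1905, -0.049, 0.0175, 0, 0, 0.35, -0.34]

```text
clock: 0.93
position: [0.4696, 0.2159, 0.2211]
ee_rot: [0.548, 0.836, 0.0, -0.0]
ft_force: [2.5, -0.2, -0.7]
grip_width: 0.329
grasp_force: 0.0
```

Request:
jog_arm:
  increments:
    - [-0.039, 0.004, 0.0035, 0, 0, 0.07, -0.34]
    - [-0.078, 0.0075, 0.007, 0, 0, 0.14, -0.34]
    - [-0.1175, 0.0113, 0.0105, 0, 0, 0.21, -0.34]
    - [-0.157, 0.015, 0.014, 0, 0, 0.28, -0.34]
    - [-0.196, 0.019, 0.0175, 0, 0, 0.35, -0.34]

```text
clock: 1.35
position: [0.5657, 0.0439, 0.2035]
ee_rot: [0.686, 0.728, -0.0, -0.0]
ft_force: [-0.6, -0.3, 0.9]
grip_width: 0.33
grasp_force: 0.0
```

Request:
jog_arm:
  increments:
    - [-0.0355, 0.017, 0.0035, 0, 0, 0.07, -0.34]
    - [-0.0355, 0.017, 0.0035, 0, 0, 0.07, -0.34]
    - [-0.0355, 0.017, 0.0035, 0, 0, 0.07, -0.34]

```text
clock: 1.6
position: [0.5846, 0.0087, 0.1996]
ee_rot: [0.711, 0.703, -0.001, 0.0]
ft_force: [-0.3, 1.4, 0.4]
grip_width: 0.332
grasp_force: 0.0
```

```bash
python3 - <<'E'
from h import *
o=get_obs();print(o["clock"],o["position"],yawnow(),o["joint_pos"].round(2),o["grip_width"])
plan(o["position"],yawnow(),[((.5885,.012,.085),-.6)])
E
```

```text
1.6 [0.58460488 0.00865059 0.19955624] -0.6719159199186864 [-0.47  0.29  0.45  1.67 -0.13  1.21  0.  ] 0.3322428365306974
[[0.0011, 0.0013, 0.0382, 0.0, 0.0, -0.0004], [0.0023, 0.0026, 0.0764, 0.0, 0.0, -0.0008], [0.0034, 0.0039, 0.1146, 0.0, 0.0, -0.0013]]
-- at [0.5885 0.012  0.085 ] -0.6
```

Request:
jog_arm:
  increments:
    - [0.0035, 0.004, 0.03, 0, 0, 0, -0.34]
    - [0.0035, 0.004, 0.06, 0, 0, 0, -0.34]
    - [0.0035, 0.004, 0.085, 0, 0, 0, -0.34]
    - [0.0035, 0.004, 0.105, 0, 0, 0, -0.34]
    - [0.0035, 0.004, 0.116, 0, 0, 0, -0.34]

```text
clock: 2.02
position: [0.5867, 0.0166, 0.0816]
ee_rot: [0.709, 0.706, -0.001, -0.001]
ft_force: [-5.0, -0.1, 18.1]
grip_width: 0.33
grasp_force: 9.8
```

Request:
jog_arm:
  increments:
    - [0, 0, 0, 0, 0, 0, -0.7]
    - [0, 0, 0, 0, 0, 0, -1]
    - [0, 0, 0, 0, 0, 0, -1]
    - [0, 0, 0, 0, 0, 0, -1]
    - [0, 0, 0, 0, 0, 0, -1]
  grip_force: 40

```text
clock: 2.43
position: [0.588, 0.0161, 0.0841]
ee_rot: [0.709, 0.705, 0.0, -0.001]
ft_force: [-0.2, 4.4, -9.5]
grip_width: 0.114
grasp_force: 38.8
```

Request:
jog_arm:
  increments:
    - [0, -0.01, 0, 0, 0, 0, -1]
    - [0, -0.03, 0, 0, 0, 0, -1]
    - [0, -0.055, 0, 0, 0, 0, -1]
    - [0, -0.08, 0, 0, 0, 0, -1]
    - [0, -0.1, 0, 0, 0, 0, -1]

```text
clock: 2.85
position: [0.4867, 0.0173, 0.084]
ee_rot: [0.709, 0.705, 0.001, -0.001]
ft_force: [2.1, 7.9, -13.6]
grip_width: 0.111
grasp_force: 40.0
```

Request:
jog_arm:
  increments:
    - [0, -0.015, 0, 0, 0, 0, -1]
    - [0, -0.025, 0, 0, 0, 0, -1]
    - [0, -0.03, 0, 0, 0, 0, -1]
    - [0, -0.035, 0, 0, 0, 0, -1]
    - [0, -0.04, 0, 0, 0, 0, -1]

```text
clock: 3.27
position: [0.4475, 0.0178, 0.084]
ee_rot: [0.709, 0.705, 0.001, -0.001]
ft_force: [1.1, 10.8, -15.1]
grip_width: 0.109
grasp_force: 39.6
```

Request:
jog_arm:
  increments:
    - [0.0006, -0.004, 0.0005, 0, 0, 0, -1]
    - [0.0006, -0.007, 0.0005, 0, 0, 0, -1]
    - [0.0006, -0.01, 0.0005, 0, 0, 0, -1]

```text
clock: 3.52
position: [0.4383, 0.0179, 0.084]
ee_rot: [0.709, 0.705, 0.001, -0.0]
ft_force: [0.3, 8.6, -12.6]
grip_width: 0.111
grasp_force: 40.0
```

Request:
jog_arm:
  increments:
    - [0, -0.003, 0, 0, 0, 0, -1]
    - [0, -0.006, 0, 0, 0, 0, -1]

```text
clock: 3.68
position: [0.4323, 0.018, 0.084]
ee_rot: [0.709, 0.705, 0.001, -0.0]
ft_force: [1.3, 8.4, -11.0]
grip_width: 0.112
grasp_force: 40.0
```

```bash
python3 - <<'E'
from h import *
o=get_obs();print(o["ft_force"],o["position"],yawnow())
T=optics.camera("side");P=cloud(T)
k=(P[...,2]>.085)&(P[...,2]<.104)&(P[...,0]>.44)&(P[...,0]<.52)&(abs(P[...,1]-.01)<.13)&(abs(P[...,1]-.015)>.07)
print(P[k].mean(0),k.sum())
c=T["color"][100:300,240:440,::-1];cv2.imwrite("pics/pull.png",cv2.resize(c,None,fx=3,fy=3))
E
```

```text
[  1.26224817   8.37178282 -10.99069256] [0.43232385 0.01800117 0.08401445] -0.3504247682269593
[ 0.47343039 -0.08283517  0.09642074] 93
```

View pics/pull.png

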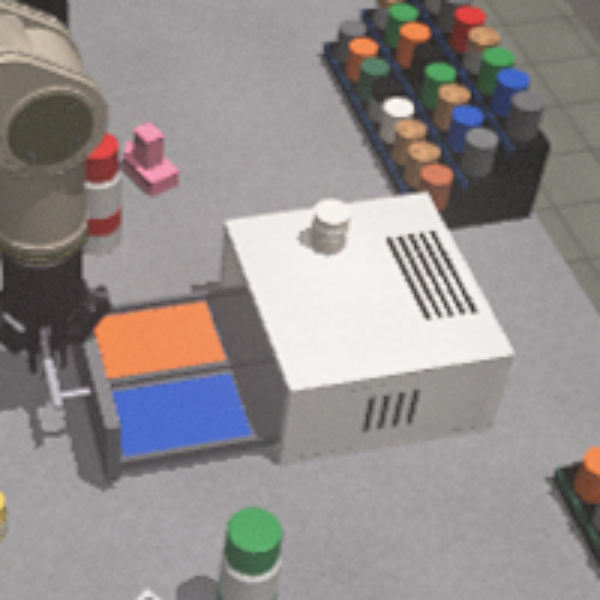

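The tray is nearly out and both liners are visible, orange at (160,340) and blue at (180,415). I'll keep pulling in small steps until I feel the stop.

Request:
jog_arm:
  increments:
    - [0, -0.002, 0, 0, 0, 0, -1]
    - [0, -0.004, 0, 0, 0, 0, -1]
    - [0, -0.004, 0, 0, 0, 0, -1]

```text
clock: 3.98
position: [0.4288, 0.018, 0.084]
ee_rot: [0.709, 0.705, 0.001, -0.0]
ft_force: [3.8, 9.0, -14.4]
grip_width: 0.107
grasp_force: 39.9
```

Request:
jog_arm:
  increments:
    - [0, -0.002, 0, 0, 0, 0, -1]
    - [0, -0.003, 0, 0, 0, 0, -1]
    - [0, -0.003, 0, 0, 0, 0, -1]

```text
clock: 4.23
position: [0.4286, 0.018, 0.0843]
ee_rot: [0.709, 0.705, 0.004, 0.002]
ft_force: [21.6, 8.7, -33.7]
grip_width: 0.11
grasp_force: 38.8
```

Request:
jog_arm:
  increments:
    - [0, 0, 0, 0, 0, 0, -0.36]
    - [0, 0.002, 0, 0, 0, 0, -0.34]
    - [0, 0.003, 0, 0, 0, 0, -0.34]
    - [0, 0.003, -0.02, 0, 0, 0, -0.34]
    - [0, 0.003, -0.055, 0, 0, 0, -0.34]

```text
clock: 4.65
position: [0.4266, 0.0159, 0.1374]
ee_rot: [0.71, 0.704, -0.003, -0.001]
ft_force: [0.7, 0.9, 0.3]
grip_width: 0.333
grasp_force: 0.0
```

Request:
jog_arm:
  increments:
    - [0, 0, -0.04, 0, 0, 0, -0.34]
    - [0, 0, -0.08, 0, 0, 0, -0.1]
    - [0, 0, -0.1, 0, 0, 0, -0.1]
    - [0, 0, -0.1, 0, 0, 0, -0.1]

```text
clock: 4.98
position: [0.4308, 0.0165, 0.2441]
ee_rot: [0.71, 0.704, 0.004, 0.002]
ft_force: [0.4, -0.2, -0.4]
grip_width: 0.45
grasp_force: 0.0
```

```bash
python3 - <<'E'
from h import *
o=get_obs();print(o["ft_force"],o["position"],yawnow())
S=optics.camera("side")
P=cloud(S);k=(P[...,2]>.06)&(P[...,2]<.1)&(P[...,0]>.39)&(P[...,0]<.44)&(abs(P[...,1]-.01)<.09);print("bar",P[k].mean(0).round(4),k.sum())
for col in("orange","blue"):
    m=(cv2.inRange(hsv(S),*RNG[col])>0)&(P[...,0]>.45)&(P[...,0]<.68)&(abs(P[...,1])<.14)&(P[...,2]<.05)
    q=P[m];print(col,m.sum(),q.mean(0).round(4),cv2.minAreaRect(q[:,:2].astype(np.float32)*1000))
    v,u=np.nonzero(m);print("  plane22",onz(S,u.mean(),v.mean(),.022).round(4))
plan(o["position"],yawnow(),[((.429,.2888,.20),63)])
E
```

```text
[ 0.42327337 -0.1539663  -0.42218675] [0.43078352 0.01653207 0.24411917] -0.4547485927162874
bar [0.4297 0.0089 0.0806] 132
orange 742 [0.5545 0.0665 0.0211] ((555.24462890625, 68.30388641357422), (124.55213165283203, 89.51081085205078), 0.36032718420028687)
  plane22 [0.5542 0.0655 0.022 ]
blue 884 [ 0.5527 -0.0378  0.0212] ((552.2615356445312, -35.72008514404297), (87.18060302734375, 129.81956481933594), 87.84176635742188)
  plane22 [ 0.5524 -0.0387  0.022 ]
[[0.0272, -0.0004, 0.0044, 0.0, 0.0, -0.1107], [0.0544, -0.0008, 0.0088, 0.0, 0.0, -0.2214], [0.0817, -0.0012, 0.0132, 0.0, 0.0, -0.3322], [0.1089, -0.0015, 0.0176, 0.0, 0.0, -0.4429], [0.1361, -0.0019, 0.0221, 0.0, 0.0, -0.5536]]
[[0.0234, 0.014, 0.0044, 0.0, 0.0, -0.1107], [0.0467, 0.028, 0.0088, 0.0, 0.0, -0.2214], [0.0701, 0.042, 0.0132, 0.0, 0.0, -0.3322], [0.0934, 0.0559, 0.0176, 0.0, 0.0, -0.4429], [0.1168, 0.0699, 0.0221, 0.0, 0.0, -0.5536]]
-- at [0.429  0.2888 0.2   ] 63
```

Request:
jog_arm:
  increments:
    - [0.0272, -0.0004, 0.0044, 0, 0, -0.111, 0.2]
    - [0.0544, -0.0008, 0.0088, 0, 0, -0.222, 0.2]
    - [0.0817, -0.0012, 0.0132, 0, 0, -0.333, 0.2]
    - [0.109, -0.0015, 0.0176, 0, 0, -0.443, 0.2]
    - [0.136, -0.002, 0.022, 0, 0, -0.554, 0.2]

```text
clock: 5.45
position: [0.4269, 0.1535, 0.2158]
ee_rot: [0.488, 0.873, -0.0, -0.0]
ft_force: [0.6, -0.5, -0.6]
grip_width: 0.599
grasp_force: 0.0
```

Request:
jog_arm:
  increments:
    - [0.0234, 0.014, 0.0044, 0, 0, -0.111, 0.2]
    - [0.0467, 0.028, 0.0088, 0, 0, -0.222, 0.2]
    - [0.07, 0.042, 0.0132, 0, 0, -0.333, 0.2]
    - [0.0934, 0.056, 0.0176, 0, 0, -0.443, 0.2]
    - [0.117, 0.07, 0.022, 0, 0, -0.554, 0.2]

```text
clock: 5.87
position: [0.426, 0.2897, 0.1935]
ee_rot: [0.23, 0.973, -0.001, -0.0]
ft_force: [1.1, 0.1, -0.3]
grip_width: 0.598
grasp_force: 0.0
```

Request:
jog_arm:
  increments:
    - [0, 0, 0, 0, 0, 0, 0.2]
    - [0, 0, 0, 0, 0, 0, 0.2]
    - [0, 0, 0, 0, 0, 0, 0.2]

```text
clock: 6.12
position: [0.4264, 0.2879, 0.1941]
ee_rot: [0.234, 0.972, -0.001, -0.0]
ft_force: [-0.3, 0.4, 0.4]
grip_width: 0.6
grasp_force: 0.0
```

```bash
python3 - <<'E'
from h import *
o=get_obs();print(o["ft_force"],o["position"],yawnow(),o["ee_rot"],o["joint_pos"].round(2))
plan(o["position"],yawnow(),[((.429,.289,.068),63)])
E
```

```text
[-0.32352543  0.36083656  0.35136851] [0.42642723 0.28785052 0.19410408] 62.9523682373983 [ 2.33849499e-01  9.72272477e-01 -7.61513432e-04 -2.49106802e-04] [-0.85  0.13  0.18  1.84 -0.02  1.17  0.44]
[[-0.0004, 0.0005, 0.0315, 0.0, 0.0, -0.0002], [-0.0009, 0.0011, 0.0631, 0.0, 0.0, -0.0004], [-0.0013, 0.0016, 0.0946, 0.0, 0.0, -0.0006], [-0.0018, 0.0022, 0.1261, 0.0, 0.0, -0.0008]]
-- at [0.429 0.289 0.068] 63
```

Request:
jog_arm:
  increments:
    - [-0.002, 0.002, 0.03, 0, 0, 0, 0.2]
    - [-0.002, 0.002, 0.065, 0, 0, 0, 0.2]
    - [-0.002, 0.002, 0.095, 0, 0, 0, 0.2]
    - [-0.002, 0.002, 0.115, 0, 0, 0, 0.2]
    - [-0.002, 0.002, 0.125, 0, 0, 0, 0.2]

```text
clock: 6.53
position: [0.4283, 0.2874, 0.0673]
ee_rot: [0.234, 0.972, -0.002, -0.001]
ft_force: [-0.3, -0.7, -0.6]
grip_width: 0.6
grasp_force: 0.0
```

Request:
jog_arm:
  increments:
    - [0, 0, 0, 0, 0, 0, 0.2]
    - [0, 0, 0, 0, 0, 0, -0.3]
    - [0, 0, 0, 0, 0, 0, -0.6]
    - [0, 0, 0, 0, 0, 0, -1]
    - [0, 0, 0, 0, 0, 0, -1]
  grip_force: 30

```text
clock: 6.95
position: [0.4301, 0.2903, 0.0715]
ee_rot: [0.233, 0.972, 0.001, 0.001]
ft_force: [-0.0, -1.6, 8.2]
grip_width: 0.272
grasp_force: 35.5
```

Request:
jog_arm:
  increments:
    - [0, 0, 0, 0, 0, 0, -1]
    - [0, 0, 0, 0, 0, 0, -1]
    - [0, 0, -0.003, 0, 0, 0, -1]
    - [0, 0, -0.006, 0, 0, 0, -1]
    - [0, 0, -0.01, 0, 0, 0, -1]

```text
clock: 7.37
position: [0.429, 0.2903, 0.0803]
ee_rot: [0.233, 0.973, 0.0, 0.0]
ft_force: [0.8, 1.6, -1.9]
grip_width: 0.277
grasp_force: 34.1
```

Request:
jog_arm:
  increments:
    - [0, 0, -0.015, 0, 0, 0, -1]
    - [0, 0, -0.045, 0, 0, 0, -1]
    - [0, 0, -0.08, 0, 0, 0, -1]
    - [0, 0, -0.115, 0, 0, 0, -1]
    - [0, 0, -0.15, 0, 0, 0, -1]

```text
clock: 7.78
position: [0.4286, 0.2894, 0.2318]
ee_rot: [0.233, 0.973, -0.0, -0.0]
ft_force: [0.5, 1.7, -1.1]
grip_width: 0.279
grasp_force: 34.2
```

```bash
python3 - <<'E'
from h import *
o=get_obs();print(o["ft_force"],o["position"],yawnow(),o["grip_width"])
plan(o["position"],yawnow(),[((.5495,.066,.23),89.4)])
E
```

```text
[ 0.52089895  1.72900475 -1.10758883] [0.42862245 0.28943823 0.23177271] 63.07479909326203 0.2786613703674633
[[-0.0299, -0.0206, 0.0003, 0.0, 0.0, -0.0656], [-0.0597, -0.0413, 0.0005, 0.0, 0.0, -0.1313], [-0.0896, -0.0619, 0.0008, 0.0, 0.0, -0.1969], [-0.1194, -0.0826, 0.001, 0.0, 0.0, -0.2625], [-0.1493, -0.1032, 0.0013, 0.0, 0.0, -0.3282]]
[[-0.0216, -0.0292, 0.0003, 0.0, 0.0, -0.0656], [-0.0432, -0.0583, 0.0005, 0.0, 0.0, -0.1313]]
-- at [0.5495 0.066  0.23  ] 89.4
```

Request:
jog_arm:
  increments:
    - [-0.028, -0.0195, 0, 0, 0, -0.065, -1]
    - [-0.059, -0.041, 0, 0, 0, -0.131, -1]
    - [-0.0896, -0.062, 0, 0, 0, -0.197, -1]
    - [-0.1194, -0.0826, 0, 0, 0, -0.2625, -1]
    - [-0.1493, -0.1032, 0, 0, 0, -0.328, -1]

```text
clock: 8.2
position: [0.5158, 0.1286, 0.2303]
ee_rot: [0.069, 0.998, 0.0, 0.0]
ft_force: [0.4, 0.9, -1.3]
grip_width: 0.273
grasp_force: 34.2
```

Request:
jog_arm:
  increments:
    - [-0.0216, -0.029, 0, 0, 0, -0.066, -1]
    - [-0.036, -0.049, 0, 0, 0, -0.1, -1]
    - [-0.0432, -0.0583, 0, 0, 0, -0.131, -1]
    - [-0.0432, -0.0583, 0, 0, 0, -0.131, -1]
    - [-0.0432, -0.0583, 0, 0, 0, -0.131, -1]

```text
clock: 8.62
position: [0.5498, 0.0663, 0.2298]
ee_rot: [0.006, 1.0, 0.0, -0.0]
ft_force: [0.4, 0.5, -2.0]
grip_width: 0.272
grasp_force: 34.2
```

```bash
python3 - <<'E'
from h import *
o=get_obs();print(o["ft_force"],o["position"],yawnow(),o["ee_rot"],o["grip_width"])
S=optics.camera("side");P=cloud(S)
m=(cv2.inRange(hsv(S),*RNG["orange"])>0)&(abs(P[...,0]-.55)<.08)&(abs(P[...,1]-.066)<.07)&(P[...,2]>.1)
q=P[m];print("held z",np.percentile(q[:,2],[1,5,50,95]),"x",np.percentile(q[:,0],[1,99]),"y",np.percentile(q[:,1],[1,99]))
cv2.imwrite("pics/held.png",cv2.resize(S["color"][90:250,260:420,::-1],None,fx=3.5,fy=3.5))
E
```

```text
[ 0.43745469  0.52146089 -2.02382661] [0.54977505 0.06625207 0.2298161 ] 89.27283351126685 [ 6.34565796e-03  9.99979825e-01  8.98226379e-05 -2.70875454e-04] 0.27249500460645537
held z [0.1754915  0.18225105 0.19282842 0.20270936] x [0.51322789 0.58645729] y [0.04333003 0.08516917]
```

View pics/held.png

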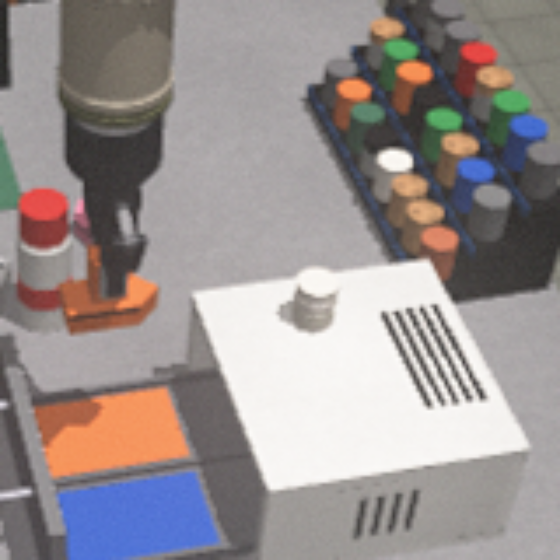

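The tug is held upright over the orange liner with its bow towards the cabinet, at about (110,300) in the crop. Lowering it now.

Request:
jog_arm:
  increments:
    - [0, 0, 0.03, 0, 0, 0, -1]
    - [0, 0, 0.065, 0, 0, 0, -1]
    - [0, 0, 0.1, 0, 0, 0, -1]
    - [0, 0, 0.125, 0, 0, 0, -1]
    - [0, 0, 0.14, 0, 0, 0, -1]

```text
clock: 9.08
position: [0.5477, 0.0682, 0.0867]
ee_rot: [0.004, 1.0, -0.0, -0.002]
ft_force: [-0.5, 0.4, -1.7]
grip_width: 0.277
grasp_force: 34.2
```

Request:
jog_arm:
  increments:
    - [0, 0, 0.003, 0, 0, 0, -1]
    - [0, 0, 0.006, 0, 0, 0, -1]
    - [0, 0, 0.009, 0, 0, 0, -1]
    - [0, 0, 0.009, 0, 0, 0, -1]

```text
clock: 9.42
position: [0.5504, 0.0671, 0.0816]
ee_rot: [0.005, 1.0, 0.0, 0.001]
ft_force: [-0.0, -0.8, -1.0]
grip_width: 0.279
grasp_force: 34.2
```

Request:
jog_arm:
  increments:
    - [0, 0, 0.001, 0, 0, 0, -1]
    - [0, 0, 0.002, 0, 0, 0, -1]
    - [0, 0, 0.002, 0, 0, 0, -1]

```text
clock: 9.67
position: [0.5506, 0.0667, 0.0796]
ee_rot: [0.005, 1.0, 0.0, 0.001]
ft_force: [0.6, 0.6, 1.2]
grip_width: 0.276
grasp_force: 34.5
```

Force is starting to rise from -2 to +1, so the keel is about at the liner.

Request:
jog_arm:
  increments:
    - [0, 0, 0.001, 0, 0, 0, -1]
    - [0, 0, 0.0015, 0, 0, 0, -1]
    - [0, 0, 0.0015, 0, 0, 0, -1]

```text
clock: 9.92
position: [0.5519, 0.0667, 0.0795]
ee_rot: [0.005, 1.0, 0.001, 0.002]
ft_force: [-0.4, -0.6, 13.7]
grip_width: 0.274
grasp_force: 36.1
```

Request:
jog_arm:
  increments:
    - [0, 0, -0.001, 0, 0, 0, -0.35]
    - [0, 0, -0.001, 0, 0, 0, -0.2]
    - [0, 0, -0.001, 0, 0, 0, 0.1]
    - [0, 0, -0.001, 0, 0, 0, 0.1]
    - [0, 0, -0.02, 0, 0, 0, 0.1]

```text
clock: 10.33
position: [0.5478, 0.0662, 0.0943]
ee_rot: [0.005, 1.0, -0.001, -0.003]
ft_force: [-0.6, -0.7, -0.0]
grip_width: 0.549
grasp_force: 0.0
```

Request:
jog_arm:
  increments:
    - [0, 0, -0.03, 0, 0, 0, 0.1]
    - [0, 0, -0.065, 0, 0, 0, 0.1]
    - [0, 0, -0.1, 0, 0, 0, 0.1]
    - [0, 0, -0.13, 0, 0, 0, 0.1]
    - [0, 0, -0.13, 0, 0, 0, 0.1]

```text
clock: 10.75
position: [0.5525, 0.0667, 0.2335]
ee_rot: [0.006, 1.0, 0.001, 0.004]
ft_force: [0.8, -0.7, -0.1]
grip_width: 0.546
grasp_force: 0.0
```

```bash
python3 - <<'E'
from h import *
o=get_obs();print(o["ft_force"],o["position"],yawnow(),o["joint_pos"].round(2))
S=optics.camera("side");P=cloud(S)
k=(P[...,2]>.06)&(P[...,2]<.1)&(P[...,0]>.39)&(P[...,0]<.45)&(abs(P[...,1]-.01)<.09);print("bar",P[k].mean(0).round(4))
m=(cv2.inRange(hsv(S),*RNG["orange"])>0)&(abs(P[...,0]-.55)<.08)&(abs(P[...,1]-.066)<.07)&(P[...,2]>.035)&(P[...,2]<.15)
q=P[m];print("tug",np.percentile(q,[2,98],axis=0).round(3));r=q[q[:,2]>.078];print(len(r),r.mean(0))
plan(o["position"],yawnow(),[((.475,-.322,.21),34.5)])
E
```

```text
[ 0.84930946 -0.71436531 -0.13687458] [0.55245392 0.06666004 0.23351769] 89.3612253863501 [-0.53  0.19  0.37  1.7  -0.07  1.25  1.42]
bar [0.4326 0.0102 0.0801]
tug [[0.516 0.045 0.038]
 [0.589 0.083 0.089]]
50 [0.54873822 0.06406113 0.08649906]
[[0.0073, -0.0389, 0.0024, 0.0, 0.0, 0.0958], [0.0146, -0.0779, 0.0047, 0.0, 0.0, 0.1916], [0.022, -0.1168, 0.0071, 0.0, 0.0, 0.2873], [0.0293, -0.1558, 0.0094, 0.0, 0.0, 0.3831], [0.0366, -0.1947, 0.0118, 0.0, 0.0, 0.4789]]
[[-0.0114, -0.0379, 0.0024, 0.0, 0.0, 0.0958], [-0.0229, -0.0759, 0.0047, 0.0, 0.0, 0.1916], [-0.0343, -0.1138, 0.0071, 0.0, 0.0, 0.2873], [-0.0458, -0.1518, 0.0094, 0.0, 0.0, 0.3831], [-0.0572, -0.1897, 0.0118, 0.0, 0.0, 0.4789]]
-- at [ 0.475 -0.322  0.21 ] 34.5
```

Request:
jog_arm:
  increments:
    - [0.0073, -0.039, 0.002, 0, 0, 0.096, 0.1]
    - [0.0146, -0.078, 0.004, 0, 0, 0.192, 0.1]
    - [0.022, -0.117, 0.006, 0, 0, 0.287, 0.1]
    - [0.0293, -0.156, 0.008, 0, 0, 0.383, 0.1]
    - [0.0366, -0.195, 0.01, 0, 0, 0.479, 0.1]

```text
clock: 11.22
position: [0.51, -0.1297, 0.216]
ee_rot: [0.245, 0.97, -0.0, -0.001]
ft_force: [1.2, -0.1, 0.2]
grip_width: 0.553
grasp_force: 0.0
```

Request:
jog_arm:
  increments:
    - [-0.0114, -0.038, 0.002, 0, 0, 0.096, 0.2]
    - [-0.023, -0.076, 0.004, 0, 0, 0.192, 0.2]
    - [-0.0343, -0.114, 0.006, 0, 0, 0.287, 0.2]
    - [-0.0458, -0.152, 0.008, 0, 0, 0.383, 0.2]
    - [-0.0572, -0.19, 0.01, 0, 0, 0.479, 0.2]

```text
clock: 11.63
position: [0.4712, -0.3242, 0.2061]
ee_rot: [0.468, 0.884, -0.0, -0.001]
ft_force: [1.9, 0.4, -0.0]
grip_width: 0.6
grasp_force: 0.0
```

Request:
jog_arm:
  increments:
    - [0, 0, 0, 0, 0, 0, 0.2]
    - [0, 0, 0, 0, 0, 0, 0.2]
    - [0, 0, 0, 0, 0, 0, 0.2]

```text
clock: 11.88
position: [0.4721, -0.3221, 0.2061]
ee_rot: [0.465, 0.885, -0.0, -0.001]
ft_force: [0.4, 1.5, 0.2]
grip_width: 0.599
grasp_force: 0.0
```

```bash
python3 - <<'E'
from h import *
o=get_obs();print(o["ft_force"],o["position"],yawnow(),o["joint_pos"].round(2))
S=optics.camera("side");P=cloud(S)
k=(P[...,2]>.06)&(P[...,2]<.1)&(P[...,0]>.39)&(P[...,0]<.44)&(abs(P[...,1]-.01)<.09);print("bar",P[k].mean(0).round(4))
plan(o["position"],yawnow(),[((.475,-.322,.069),34.5)])
E
```

```text
[0.35385517 1.49188412 0.24534252] [ 0.47211844 -0.32209689  0.20609574] 34.52368765033541 [-0.09  0.29  0.73  1.71 -0.21  1.22  1.29]
bar [0.4309 0.0092 0.0807]
[[-0.0004, 0.0006, 0.0343, 0.0, 0.0, 0.0005], [-0.0008, 0.0012, 0.0685, 0.0, 0.0, 0.0009], [-0.0012, 0.0018, 0.1028, 0.0, 0.0, 0.0014], [-0.0016, 0.0024, 0.1371, 0.0, 0.0, 0.0019]]
-- at [ 0.475 -0.322  0.069] 34.5
```

Request:
jog_arm:
  increments:
    - [-0.0015, 0.0025, 0.03, 0, 0, 0, 0.2]
    - [-0.0015, 0.0025, 0.065, 0, 0, 0, 0.2]
    - [-0.0015, 0.0025, 0.1, 0, 0, 0, 0.2]
    - [-0.0015, 0.0025, 0.125, 0, 0, 0, 0.2]
    - [-0.0015, 0.0025, 0.137, 0, 0, 0, 0.2]

```text
clock: 12.35
position: [0.4744, -0.3196, 0.0666]
ee_rot: [0.464, 0.886, 0.0, -0.002]
ft_force: [-0.4, 0.8, -0.7]
grip_width: 0.598
grasp_force: 0.0
```

Request:
jog_arm:
  increments:
    - [0, 0, 0, 0, 0, 0, 0.2]
    - [0, 0, 0, 0, 0, 0, -0.3]
    - [0, 0, 0, 0, 0, 0, -0.6]
    - [0, 0, 0, 0, 0, 0, -1]
    - [0, 0, 0, 0, 0, 0, -1]
  grip_force: 30

```text
clock: 12.77
position: [0.4765, -0.3229, 0.0721]
ee_rot: [0.465, 0.885, 0.0, 0.001]
ft_force: [-0.2, 0.7, 7.8]
grip_width: 0.273
grasp_force: 36.8
```

Request:
jog_arm:
  increments:
    - [0, 0, 0, 0, 0, 0, -1]
    - [0, 0, 0, 0, 0, 0, -1]
    - [0, 0, -0.003, 0, 0, 0, -1]
    - [0, 0, -0.006, 0, 0, 0, -1]
    - [0, 0, -0.01, 0, 0, 0, -1]

```text
clock: 13.18
position: [0.4754, -0.3225, 0.0807]
ee_rot: [0.466, 0.885, 0.0, 0.0]
ft_force: [0.1, 0.3, -2.4]
grip_width: 0.275
grasp_force: 35.5
```

Request:
jog_arm:
  increments:
    - [0, 0, -0.015, 0, 0, 0, -1]
    - [0, 0, -0.045, 0, 0, 0, -1]
    - [0, 0, -0.08, 0, 0, 0, -1]
    - [0, 0, -0.115, 0, 0, 0, -1]
    - [0, 0, -0.15, 0, 0, 0, -1]

```text
clock: 13.6
position: [0.4747, -0.3226, 0.2322]
ee_rot: [0.466, 0.885, -0.0, -0.0]
ft_force: [0.6, -0.3, -0.8]
grip_width: 0.279
grasp_force: 35.6
```

```bash
python3 - <<'E'
from h import *
o=get_obs();print(o["ft_force"],o["position"],yawnow(),o["grip_width"])
plan(o["position"],yawnow(),[((.5575,-.038,.23),89.4)])
E
```

```text
[ 0.59356738 -0.2637057  -0.81058487] [ 0.47465083 -0.32258553  0.23217606] 34.45601841216867 0.2786400114644632
[[0.0209, 0.0255, 0.0002, 0.0, 0.0, -0.1066], [0.0417, 0.051, 0.0005, 0.0, 0.0, -0.2131], [0.0626, 0.0764, 0.0007, 0.0, 0.0, -0.3197], [0.0835, 0.1019, 0.001, 0.0, 0.0, -0.4262], [0.1043, 0.1274, 0.0012, 0.0, 0.0, -0.5328]]
[[0.005, 0.0325, 0.0002, 0.0, 0.0, -0.1066], [0.0101, 0.0651, 0.0005, 0.0, 0.0, -0.2131], [0.0151, 0.0976, 0.0007, 0.0, 0.0, -0.3197], [0.0201, 0.1302, 0.001, 0.0, 0.0, -0.4262]]
-- at [ 0.5575 -0.038   0.23  ] 89.4
```

Request:
jog_arm:
  increments:
    - [0.019, 0.023, 0, 0, 0, -0.1, -1]
    - [0.0417, 0.051, 0, 0, 0, -0.213, -1]
    - [0.0626, 0.0764, 0, 0, 0, -0.32, -1]
    - [0.0835, 0.102, 0, 0, 0, -0.426, -1]
    - [0.1043, 0.1274, 0, 0, 0, -0.533, -1]

```text
clock: 14.02
position: [0.5212, -0.1629, 0.2308]
ee_rot: [0.214, 0.977, 0.0, 0.0]
ft_force: [1.8, 0.2, -1.3]
grip_width: 0.277
grasp_force: 35.6
```

Request:
jog_arm:
  increments:
    - [0.005, 0.0325, 0, 0, 0, -0.107, -1]
    - [0.0101, 0.065, 0, 0, 0, -0.213, -1]
    - [0.0151, 0.0976, 0, 0, 0, -0.32, -1]
    - [0.0201, 0.13, 0, 0, 0, -0.426, -1]
    - [0.0201, 0.13, 0, 0, 0, -0.426, -1]

```text
clock: 14.43
position: [0.559, -0.0302, 0.2302]
ee_rot: [-0.003, 1.0, 0.001, 0.0]
ft_force: [0.7, 1.0, -1.7]
grip_width: 0.273
grasp_force: 35.5
```

Request:
jog_arm:
  increments:
    - [0, 0, 0, 0, 0, 0, -1]
    - [0, 0, 0, 0, 0, 0, -1]

```text
clock: 14.6
position: [0.5576, -0.0389, 0.2304]
ee_rot: [0.006, 1.0, -0.0, -0.0]
ft_force: [0.4, -1.2, -2.2]
grip_width: 0.274
grasp_force: 35.5
```

```bash
python3 - <<'E'
from h import *
o=get_obs();print(o["ft_force"],o["position"],yawnow(),o["ee_rot"],o["grip_width"])
S=optics.camera("side");P=cloud(S)
m=(cv2.inRange(hsv(S),*RNG["blue"])>0)&(abs(P[...,0]-.55)<.08)&(abs(P[...,1]+.038)<.07)&(P[...,2]>.1)
q=P[m];print("held z",np.percentile(q[:,2],[1,5,50,95]),"x",np.percentile(q[:,0],[1,99]),"y",np.percentile(q[:,1],[1,99]))
cv2.imwrite("pics/held2.png",cv2.resize(S["color"][90:250,260:420,::-1],None,fx=3.5,fy=3.5))
E
```

```text
[ 0.37460575 -1.17576066 -2.22335599] [ 0.5576004  -0.03893968  0.23043725] 89.34673143519086 [ 5.70084297e-03  9.99983700e-01 -3.00623577e-04 -1.02831830e-04] 0.2739650739722121
held z [0.17473791 0.17935755 0.19270624 0.23826795] x [0.51423958 0.58979087] y [-0.08194708 -0.0224483 ]
```

View pics/held2.png

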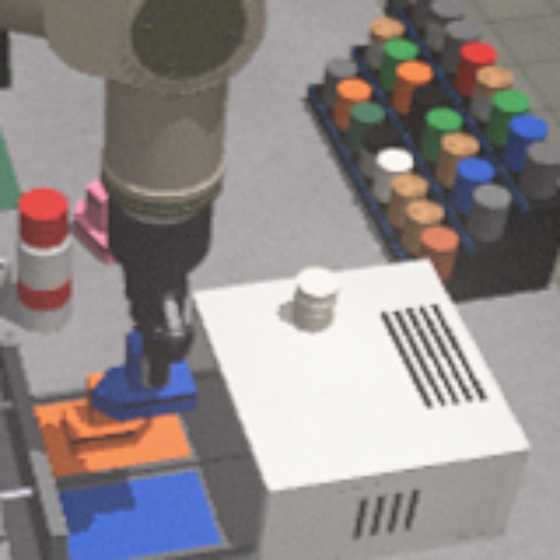

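The blue tug is held upright over the blue liner with its bow towards the robot, at about (145,390). The orange tug sits on its liner at (105,430). Lowering the blue tug now.

Request:
jog_arm:
  increments:
    - [0, 0, 0.03, 0, 0, 0, -1]
    - [0, 0, 0.065, 0, 0, 0, -1]
    - [0, 0, 0.1, 0, 0, 0, -1]
    - [0, 0, 0.125, 0, 0, 0, -1]
    - [0, 0, 0.14, 0, 0, 0, -1]

```text
clock: 15.07
position: [0.556, -0.0398, 0.0874]
ee_rot: [0.006, 1.0, -0.0, -0.002]
ft_force: [-0.5, 1.2, -1.6]
grip_width: 0.278
grasp_force: 35.7
```

Request:
jog_arm:
  increments:
    - [0, 0, 0.003, 0, 0, 0, -1]
    - [0, 0, 0.006, 0, 0, 0, -1]
    - [0, 0, 0.009, 0, 0, 0, -1]
    - [0, 0, 0.009, 0, 0, 0, -1]

```text
clock: 15.4
position: [0.5584, -0.0385, 0.0821]
ee_rot: [0.005, 1.0, 0.0, 0.001]
ft_force: [-0.3, -0.4, -1.9]
grip_width: 0.275
grasp_force: 35.6
```

Request:
jog_arm:
  increments:
    - [0, 0, 0.001, 0, 0, 0, -1]
    - [0, 0, 0.002, 0, 0, 0, -1]
    - [0, 0, 0.002, 0, 0, 0, -1]

```text
clock: 15.65
position: [0.5584, -0.038, 0.0801]
ee_rot: [0.005, 1.0, 0.0, 0.001]
ft_force: [-0.8, -0.8, 3.3]
grip_width: 0.274
grasp_force: 36.1
```

Contact is starting. I'll go 0.7 mm lower, then release.

Request:
jog_arm:
  increments:
    - [0, 0, 0.0007, 0, 0, 0, -1]
    - [0, 0, 0.0007, 0, 0, 0, -1]

```text
clock: 15.82
position: [0.559, -0.0381, 0.08]
ee_rot: [0.005, 1.0, 0.0, 0.001]
ft_force: [-0.7, -0.0, 7.9]
grip_width: 0.274
grasp_force: 36.9
```

Request:
jog_arm:
  increments:
    - [0, 0, 0, 0, 0, 0, -0.35]
    - [0, 0, 0, 0, 0, 0, -0.2]
    - [0, 0, 0, 0, 0, 0, 0.1]
    - [0, 0, 0, 0, 0, 0, 0.1]
    - [0, 0, -0.02, 0, 0, 0, 0.1]

```text
clock: 16.23
position: [0.5556, -0.0379, 0.0956]
ee_rot: [0.005, 1.0, -0.0, -0.003]
ft_force: [-0.6, 0.1, 0.8]
grip_width: 0.551
grasp_force: 0.0
```

Request:
jog_arm:
  increments:
    - [0, 0, -0.03, 0, 0, 0, 0.1]
    - [0, 0, -0.065, 0, 0, 0, 0.1]
    - [0, 0, -0.1, 0, 0, 0, 0.1]
    - [0, 0, -0.13, 0, 0, 0, 0.1]
    - [0, 0, -0.13, 0, 0, 0, 0.1]

```text
clock: 16.65
position: [0.5604, -0.0385, 0.2349]
ee_rot: [0.005, 1.0, 0.001, 0.004]
ft_force: [0.5, 0.1, -0.4]
grip_width: 0.558
grasp_force: 0.0
```

```bash
python3 - <<'E'
from h import *
o=get_obs();print(o["ft_force"],o["position"],yawnow())
S=optics.camera("side");P=cloud(S)
k=(P[...,2]>.06)&(P[...,2]<.1)&(P[...,0]>.39)&(P[...,0]<.44)&(abs(P[...,1]-.01)<.09);print("bar",P[k].mean(0).round(4))
k=(P[...,2]>.093)&(P[...,2]<.103)&(P[...,0]>.44)&(P[...,0]<.51)&(abs(P[...,1]-.01)<.11);print("panel",P[k].mean(0).round(4))
plan(o["position"],yawnow(),[((.42,-.2,.3),30)])
cv2.imwrite("pics/end1.png",cv2.resize(S["color"][:,:,::-1],(800,600)))
E
```

```text
[ 0.53857291  0.08662553 -0.43726673] [ 0.56037642 -0.0384697   0.23487534] 89.41248258275282
bar [0.4313 0.0093 0.0806]
panel [0.4732 0.0032 0.0981]
[[0.0154, -0.0181, -0.0072, 0.0, 0.0, 0.1153], [0.0308, -0.0362, -0.0145, 0.0, 0.0, 0.2305], [0.0463, -0.0543, -0.0217, 0.0, 0.0, 0.3458], [0.0617, -0.0724, -0.0289, 0.0, 0.0, 0.461], [0.0771, -0.0905, -0.0362, 0.0, 0.0, 0.5763]]
[[0.0031, -0.0236, -0.0072, 0.0, 0.0, 0.1153], [0.0061, -0.0472, -0.0145, 0.0, 0.0, 0.2305], [0.0092, -0.0707, -0.0217, 0.0, 0.0, 0.3458], [0.0123, -0.0943, -0.0289, 0.0, 0.0, 0.461]]
-- at [ 0.42 -0.2   0.3 ] 30
```

View pics/end1.png

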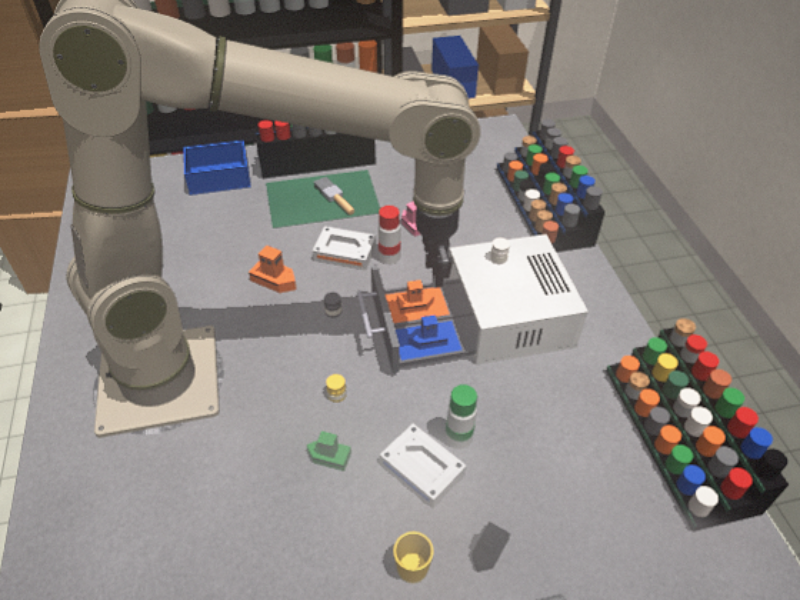

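Both tugs are upright on their own liners, orange at (415,295) and blue at (430,335), and nothing else has moved. The handle reads about 1–3 mm inwards of the stop, so I'll re-seat the tray.

```bash
python3 - <<'E'
from h import *
o=get_obs();plan(o["position"],yawnow(),[((.430,.014,.2),-.5)])
E
```

```text
[[0.0093, 0.0036, 0.0023, 0.0, 0.0, 0.1121], [0.0186, 0.0073, 0.0045, 0.0, 0.0, 0.2242], [0.0278, 0.0109, 0.0068, 0.0, 0.0, 0.3364], [0.0371, 0.0145, 0.0091, 0.0, 0.0, 0.4485], [0.0464, 0.0182, 0.0114, 0.0, 0.0, 0.5606]]
[[0.0098, -0.0019, 0.0023, 0.0, 0.0, 0.1121], [0.0196, -0.0037, 0.0045, 0.0, 0.0, 0.2242], [0.0294, -0.0056, 0.0068, 0.0, 0.0, 0.3364], [0.0392, -0.0074, 0.0091, 0.0, 0.0, 0.4485], [0.049, -0.0093, 0.0114, 0.0, 0.0, 0.5606]]
[[0.0073, -0.0068, 0.0023, 0.0, 0.0, 0.1121], [0.0146, -0.0136, 0.0045, 0.0, 0.0, 0.2242], [0.0219, -0.0203, 0.0068, 0.0, 0.0, 0.3364], [0.0292, -0.0271, 0.0091, 0.0, 0.0, 0.4485]]
-- at [0.43  0.014 0.2  ] -0.5
```

Request:
jog_arm:
  increments:
    - [0.0093, 0.0036, 0.002, 0, 0, 0.112, 0.1]
    - [0.0186, 0.0073, 0.004, 0, 0, 0.224, 0]
    - [0.0278, 0.011, 0.006, 0, 0, 0.336, -0.2]
    - [0.037, 0.0145, 0.008, 0, 0, 0.4485, -0.3]
    - [0.0464, 0.018, 0.01, 0, 0, 0.5606, -0.34]

```text
clock: 17.12
position: [0.5106, -0.0194, 0.2172]
ee_rot: [0.284, 0.959, -0.0, -0.001]
ft_force: [-0.8, 0.7, -0.1]
grip_width: 0.331
grasp_force: 0.0
```

Request:
jog_arm:
  increments:
    - [0.0098, -0.002, 0.002, 0, 0, 0.112, -0.34]
    - [0.0196, -0.0037, 0.004, 0, 0, 0.224, -0.34]
    - [0.0294, -0.0056, 0.006, 0, 0, 0.336, -0.34]
    - [0.039, -0.0074, 0.009, 0, 0, 0.4485, -0.34]
    - [0.049, -0.0093, 0.011, 0, 0, 0.5606, -0.34]

```text
clock: 17.53
position: [0.4643, -0.0008, 0.2062]
ee_rot: [0.538, 0.843, -0.001, -0.001]
ft_force: [-0.0, -1.1, -0.3]
grip_width: 0.33
grasp_force: 0.0
```

Request:
jog_arm:
  increments:
    - [0.0073, -0.0068, 0.002, 0, 0, 0.112, -0.34]
    - [0.0146, -0.0136, 0.004, 0, 0, 0.224, -0.34]
    - [0.022, -0.02, 0.007, 0, 0, 0.336, -0.34]
    - [0.029, -0.027, 0.009, 0, 0, 0.4485, -0.34]
    - [0.029, -0.027, 0.009, 0, 0, 0.4485, -0.34]

```text
clock: 17.95
position: [0.4267, 0.0142, 0.1971]
ee_rot: [0.712, 0.702, -0.001, -0.001]
ft_force: [1.0, 0.1, -0.2]
grip_width: 0.333
grasp_force: 0.0
```

Request:
jog_arm:
  increments:
    - [0, 0, 0, 0, 0, 0, -0.34]
    - [0, 0, 0, 0, 0, 0, -0.34]
    - [0, 0, 0, 0, 0, 0, -0.34]

```text
clock: 18.2
position: [0.429, 0.0135, 0.1985]
ee_rot: [0.709, 0.705, -0.0, 0.0]
ft_force: [1.2, 0.1, -0.0]
grip_width: 0.33
grasp_force: 0.0
```

```bash
python3 - <<'E'
from h import *
o=get_obs();print(o["position"],o["grip_width"]);plan(o["position"],yawnow(),[((.430,.014,.085),-.5)])
E
```

```text
[0.42899802 0.01350874 0.19848385] 0.330031167581951
[[0.0002, 0.0003, 0.0378, 0.0, 0.0, 0.0008], [0.0003, 0.0007, 0.0757, 0.0, 0.0, 0.0017], [0.0005, 0.001, 0.1135, 0.0, 0.0, 0.0025]]
-- at [0.43  0.014 0.085] -0.5
```

Request:
jog_arm:
  increments:
    - [0, 0.001, 0.03, 0, 0, 0, -0.34]
    - [0, 0.001, 0.06, 0, 0, 0, -0.34]
    - [0, 0.001, 0.085, 0, 0, 0, -0.34]
    - [0, 0.001, 0.105, 0, 0, 0, -0.34]
    - [0, 0.001, 0.115, 0, 0, 0, -0.34]

```text
clock: 18.62
position: [0.4287, 0.0133, 0.0814]
ee_rot: [0.71, 0.705, -0.001, -0.001]
ft_force: [-8.3, -1.6, 36.2]
grip_width: 0.328
grasp_force: 19.5
```

Request:
jog_arm:
  increments:
    - [0, 0, 0, 0, 0, 0, -0.34]
    - [0, -0.003, 0, 0, 0, 0, -0.34]
    - [0, -0.006, 0, 0, 0, 0, -0.34]
    - [0, -0.008, 0, 0, 0, 0, -0.34]
    - [0, -0.009, 0, 0, 0, 0, -0.34]

```text
clock: 19.03
position: [0.4206, 0.0138, 0.084]
ee_rot: [0.71, 0.704, 0.0, 0.0]
ft_force: [0.4, -0.1, -0.3]
grip_width: 0.331
grasp_force: 0.5
```

Request:
jog_arm:
  increments:
    - [0, -0.001, 0, 0, 0, 0, -0.34]
    - [0, -0.002, 0, 0, 0, 0, -0.34]
    - [0, -0.002, 0, 0, 0, 0, -0.34]

```text
clock: 19.28
position: [0.4199, 0.0139, 0.0842]
ee_rot: [0.71, 0.704, 0.001, 0.001]
ft_force: [7.0, -0.7, -5.2]
grip_width: 0.327
grasp_force: 3.6
```

Request:
jog_arm:
  increments:
    - [0, -0.001, 0, 0, 0, 0, -0.34]
    - [0, -0.001, 0, 0, 0, 0, -0.34]

```text
clock: 19.45
position: [0.4198, 0.0139, 0.0844]
ee_rot: [0.71, 0.704, 0.002, 0.002]
ft_force: [11.3, -0.6, -7.6]
grip_width: 0.329
grasp_force: 5.6
```

Request:
jog_arm:
  increments:
    - [0, 0.002, 0, 0, 0, 0, -0.34]
    - [0, 0.006, 0, 0, 0, 0, -0.34]
    - [0, 0.009, 0, 0, 0, 0, -0.34]
    - [0, 0.009, 0, 0, 0, 0, -0.34]
    - [0, 0.009, -0.01, 0, 0, 0, -0.34]

```text
clock: 19.87
position: [0.4254, 0.0136, 0.0925]
ee_rot: [0.71, 0.704, -0.001, -0.001]
ft_force: [-0.5, 0.2, -0.3]
grip_width: 0.33
grasp_force: 0.0
```

Request:
jog_arm:
  increments:
    - [0, 0, -0.02, 0, 0, 0, -0.34]
    - [0, 0, -0.05, 0, 0, 0, -0.34]
    - [0, 0, -0.09, 0, 0, 0, -0.34]
    - [0, 0, -0.13, 0, 0, 0, -0.34]
    - [0, 0, -0.16, 0, 0, 0, -0.34]

```text
clock: 20.28
position: [0.4266, 0.0134, 0.2575]
ee_rot: [0.71, 0.704, 0.001, 0.001]
ft_force: [0.2, 1.2, 0.3]
grip_width: 0.33
grasp_force: 0.0
```

```bash
python3 - <<'E'
from h import *
o=get_obs();print(o["position"],o["ft_force"])
S=optics.camera("side");T=optics.camera("top");P=cloud(S)
k=(P[...,2]>.06)&(P[...,2]<.1)&(P[...,0]>.39)&(P[...,0]<.44)&(abs(P[...,1]-.01)<.09);print("bar",P[k].mean(0).round(4))
k=(P[...,2]>.093)&(P[...,2]<.103)&(P[...,0]>.44)&(P[...,0]<.51)&(abs(P[...,1]-.01)<.11);print("panel",P[k].mean(0).round(4))
for c,y in(("orange",.066),("blue",-.038)):
    m=(cv2.inRange(hsv(S),*RNG[c])>0)&(abs(P[...,0]-.55)<.08)&(abs(P[...,1]-y)<.055)&(P[...,2]>.036)&(P[...,2]<.1);q=P[m];print(c,np.percentile(q,[2,98],axis=0).round(3).tolist())
a=S["color"][130:290,220:420,::-1]
cv2.imwrite("pics/end2.png",cv2.resize(a,None,fx=3.5,fy=3.5,interpolation=cv2.INTER_CUBIC))
E
```

```text
[0.42655972 0.01339156 0.257467  ] [0.17218264 1.19061613 0.33049324]
bar [0.4296 0.0087 0.0809]
panel [0.4717 0.0054 0.0983]
orange [[0.515, 0.046, 0.038], [0.588, 0.083, 0.089]]
blue [[0.517, -0.06, 0.037], [0.589, -0.023, 0.089]]
```

View pics/end2.png

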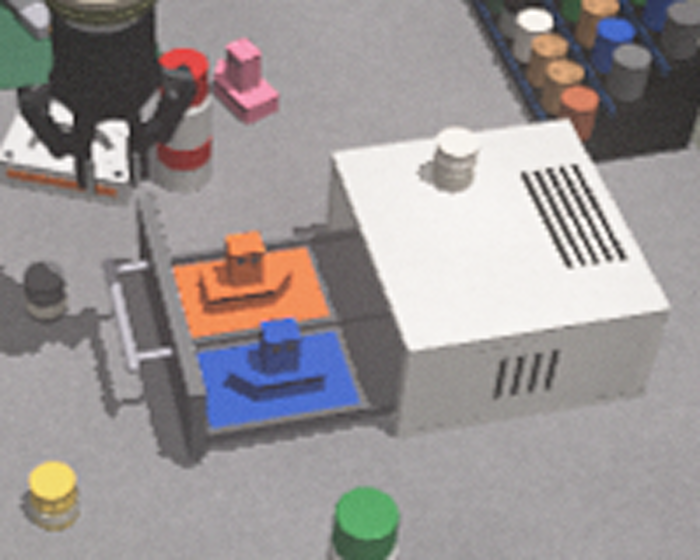

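The tray is at its stop (the bar moved from 0.431 to 0.4296). Both tugs are upright and lengthwise on their own liners, and the arm is clear of everything.

```bash
python3 -c "
from h import *
print(workorder.hand_in())"
```

```text
the job is handed in; nothing more can be done
None
```

The job is handed in: tray out at its stop, both tugs upright and lengthwise on their own colour liners, nothing else seen to have moved; re-seating the tray after it slid in 1–3 mm gave a brief 36 N push on the handle, and the verdict was not shown.

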